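Clamp a sample jar on the bench shaker

TASK

Load the short, wide sample jar on the bench shaker: stand it upright in the round holder, then press the black lever handle down until the catch holds it, so that the clamp foot stays down on the jar's lid by itself. Leave the tall bottle, the beaker and the clip-lid box where they are.

Things in the scene. Friction and masses are not known exactly. Their poses are not given: they have to be found in the camera images.
- shaker: White bench shaker, dark deck 55 mm high, fixed. Origin on the table under the clamp post; z up. Case: x -90 to 90, y -135 to 165 mm. Its y axis runs from the lever handle (-y) past the steel post (40 mm wide in x, 50 mm in y, top 187 mm above the table) to the round holder (+y). Dials on its -x face.
- seat (a point): Centre of the round holder, on the deck surface the jar stands on (55 mm above the table, 100 mm to +y of the shaker's origin). The holder is an aluminium ring, 66 mm inside and 76 mm outside diameter, standing 14 mm above the deck. Axes as the shaker's.
- lever (a joint): Hand lever angle, rad: 0 = raised by its spring, 0.90 rad above level; about 0.89 = held by the catch, level; 0.925 = bottom stop. Press to 0.91 for the catch to snap over its cross pin, then let go; takes up to 15 N at the handle. Hinge along the shaker's x, at y -10 mm, 125 mm above the table. It also swings the clamp arm down onto the holder.
- lever_pad (a point): Point on the top face of the lever's flat black handle (44 mm wide, 64 mm long, 12 mm thick), near its middle: 155 mm from the hinge along the lever and 6 mm above its centre line. z is normal to the pad, -y points outwards along the lever.
- clamp_foot: Rubber foot, 26 mm diameter, on a sprung rod at the end of the clamp arm (100 mm long, hinged on the post 175 mm above the table). Origin on the arm, sole 38 mm along -z. Lever up: arm stands upright on the post, to 290 mm above the table, clear of the holder. Lever down: the foot presses on the lid of a jar fully in the holder; a jar standing too high blocks the lever.
- jar: Short wide sample jar, white with a grey lid, 56 mm diameter, 85 mm high, about 180 g. Origin: centre of its underside, z up.
- bottle: Bystander: tall narrow white bottle, 52 mm diameter, 170 mm high. Origin: centre of its underside.
- beaker: Bystander: empty glass beaker, 70 mm diameter at the rim, 95 mm high. Origin: centre of its underside.
- clip_box: Bystander: clear storage box with a grey clip lid, 128 by 178 by 65 mm high. Origin: centre of its underside.

How it is judged (in metres and radians):
On the way, in this order (a step that is already met when the one before it is completed fails the run):
1. the jar stands upright in the holder, let go, with the lever still raised (horizontal distance between jar and seat below 0.008 m and z of jar in the frame of seat below 0.005 m and angle between jar's own z axis and vertical below 0.08 rad and contact force between the fingers and jar below 0.2 N and value of joint lever below 0.2 rad), for 0.2 s.
2. the lever is down in its catch and let go (value of joint lever above 0.86 rad and contact force between each of the arm, the fingers and shaker below 0.2 N), for 0.2 s.
At the end, for the whole second after the job is handed in: The lever is held down by its catch (joint above 0.86 rad), the clamp foot presses on the jar's lid with more than 1 N, and the jar stands at rest in the holder: within 8 mm of its centre, less than 5 mm above its floor, tilted less than 0.08 rad (value of joint lever above 0.86 rad and contact force between clamp_foot and jar above 1 N and horizontal distance between jar and seat below 0.008 m and z of jar in the frame of seat below 0.005 m and angle between jar's own z axis and vertical below 0.08 rad and linear speed of jar below 0.02 m/s); the robot touches nothing.
It fails at once if the tall bottle is moved more than 30 mm (distance of bottle from where it was at the start of the episode above 0.03 m).
It fails at once if the beaker is moved more than 30 mm (distance of beaker from where it was at the start of the episode above 0.03 m).
It fails at once if the clip-lid box is moved more than 30 mm (distance of clip_box from where it was at the start of the episode above 0.03 m).
It also fails if it takes over 58 s, if anything falls off the work surface, if the arm or the gripper's body presses on something with over 40 N, if the wrist force passes 120 N, or if a joint passes its speed limit or range.

ROBOT

A 6-joint arm with a two-finger parallel gripper is mounted at the origin on the work surface. World frame = base frame: x ahead of the robot, y to its left, z up, the work surface at z = 0. Lengths are in mm, angles in degrees, forces in N, time in s.
With the tool pointing down it reaches from about 350 to 800 mm from the base axis. Payload 7.3 kg.
Tool frame: the origin (TCP) lies between the finger pads; the fingertips stand 11 mm ahead of it and the grasp point (between the pads) lies 8 mm behind it (robot.tcp_to_tips is the distance from the TCP to the fingertips, in mm); z points along the fingers, y is the line along which they close (so a half turn about z gives the same grasp; the last joint's range is limited). The gripper opens to 85 mm and grips with 20 to 120 N. Pads are 22 mm wide; open, the fingers measure 114 mm over their backs; the gripper's body (76 mm by 85 mm) begins 54 mm behind the grasp point. The pads swing forward as they close: fully open they stand 13 mm farther back than shut.
Start: joints at [-72.365, 19.595, 87.324, -0, 73.075, -8.365], TCP at [230.176, -471.875, 202.422] pointing down, gripper open.
Joint ranges: [-145.02, 145.02], [-44.19, 115.74], [2.07, 154.8], [-57.11, 237.11], [16.16, 152.29], [-177.93, 177.93]. Speed limits (degrees/s): [147.25, 147.25, 180, 180, 180, 180].

INTERFACE

Orientations are given as [roll, pitch, yaw] about the fixed x, y, z axes, in that order (R = Rz(yaw) Ry(pitch) Rx(roll)).
In Python, from workcell import robot gives the robot as it stands.
- The arm moves only by the tool jog_arm, never from a script. Its argument "steps" is one flat list of numbers, 7 for each row, row after row: the shift along the tool's x, y, z in m, then the turn, a rotation vector about the tool's x, y, z in degrees, then the finger opening in m, from 0 to 0.0854. A call has 1 to 12 rows; each row shifts and turns the commanded pose from where the row before left it, along the tool's axes as they then stand; what a row does not reach is not made up. A row lasts 1/8 s, in which the tool goes at most 62.5 mm and 10.7 degrees, less where a joint would pass 70% of its speed; a pose out of reach is approached as far as the arm can. A call is refused whole if a number of a shift passes 0.0625 or a number of a turn 10.7, either way. A call with a gripper value outside its range is refused whole. The fingers move at their own pace and stop on an object; the grip force is fixed at half the most. Time passes only in rows, so rows that do not move let the fingers close. It gives the time, the measured TCP pose, the force, the opening and the grip force at its end, in the units of the state.
- robot.get_obs(): the state, without advancing time (a new reading comes with each control period).
- robot.grab_frame(name): name is "scene" or "top"; returns (picture, depth): 400x640x3 uint8, red, green, blue; 400x640 float32, mm along the optical axis (not along the pixel's ray), 0 where there is no reading.
- robot.get_calibration(name): a dict with "fx", "fy", "cx", "cy" (pixels), "k1" (the pictures are not rectified: a ray, as slopes to the right and down, at radius r is drawn at 1 + k1 r^2 times it, then the intrinsics apply), "world_from_camera" (4x4, takes a point from camera to world coordinates). Camera axes: x right, y down, z forward; pixel columns grow to the right and rows downward; lengths in mm; the calibration is good to about 2 mm. A picture is of the moment at which its call begins. get_calibration takes no time and is no camera call.
- robot.sign_off(): hands the job in; it is judged then, once.
Trained networks look in the newest picture that a camera, given by its name, has taken for a name from the list of things; names that differ only in an ending like _2 or _b are one class to them, and where a whole thing is asked for, a point or a joint stands for the part that bears it (a point fixed in the world has none). Each returns a list of dicts, best first, with "confidence" (0 to 1); they miss things now and then, are a little off and sometimes report something else, mostly with a low value. They report only what shows in the picture. A call takes as long as a camera call.
- robot.boxes_of(name, camera): "point" ([row, column] as shares, 0 to 1, of the picture: columns of its width, rows of its height, amid what is visible of it).
The state is a dict: "t": time; "joint_positions": joint angles; "joint_vel": joint speeds; "joint_efforts": joint torques, N m; "position": TCP position; "ee_rot": TCP orientation; "force": force on the tool from outside, world axes, zero at the start; "moment": the same for the moment, N m; "gripper_width": opening from 0.0 (shut) to 1.0 (fully open); "grip_force": force on a finger pad.
Only numpy, scipy, OpenCV 4.12 (cv2) and the standard library are available. Lean on these libraries where they do the work, as an engineer would, in place of code of your own. Each camera call takes 0.05 s, during which the arm holds its last target. There are 200 camera calls.

## Working session

There is one attempt and no reset: what is moved stays moved. The work goes in short steps, Python scripts to look and compute and a tool call to move; the robot and the scene stay as the last step left them, time stands still between calls to the robot, and variables do not carry over. Pictures are saved under pics/ and viewed, at most 13 in all, crops included, and the job is handed in when it is done.

Besides the shell and the picture viewer there is one more tool, called after "Call:" as name(argument=value, ...) on one line, values as JSON. jog_arm: Moves the arm, as the interface text tells. Its arguments: {"type":"object","properties":{"steps":{"type":"array"}},"required":["steps"]}

```bash
mkdir -p pics; cat > h.py <<'E'
import numpy as np, cv2
from workcell import robot
def grab(n):
    p,d=robot.grab_frame(n); return p,d
def world(n,r,c,depth):
    k=robot.get_calibration(n); a=np.array([(c-k['cx'])/k['fx'],(r-k['cy'])/k['fy']],float)
    u=a.copy()
    for _ in range(20): u=a/(1+k['k1']*(u@u))
    T=np.array(k['world_from_camera']); return (T@np.array([u[0]*depth,u[1]*depth,depth,1]))[:3]
def cloud(n,d):
    k=robot.get_calibration(n); H,W=d.shape
    c,r=np.meshgrid(np.arange(W),np.arange(H)); a=np.stack([(c-k['cx'])/k['fx'],(r-k['cy'])/k['fy']],-1)
    u=a.copy()
    for _ in range(20): u=a/(1+k['k1']*(u**2).sum(-1,keepdims=True))
    P=np.concatenate([u*d[...,None],d[...,None]],-1); T=np.array(k['world_from_camera'])
    P=P@T[:3,:3].T+T[:3,3]; P[d==0]=np.nan; return P
E
python3 - <<'E'
from h import *
for n in("scene","top"):
    p,d=grab(n); cv2.imwrite(f'pics/{n}0.png',p[...,::-1]); np.savez(f'{n}0.npz',p=p,d=d)
    print(n,robot.get_calibration(n)); P=cloud(n,d)
    for o in("jar","bottle","beaker","clip_box","shaker","lever_pad","clamp_foot"):
        for b in robot.boxes_of(o,n)[:2]:
            r,c=b['point'][0]*400,b['point'][1]*640
            print(o,round(b['confidence'],2),round(r),round(c),P[min(int(r),399),min(int(c),639)].round(0))
print(robot.get_obs())
E
```

```text
scene {'fx': 421.3915208770371, 'fy': 421.3915208770371, 'cx': 313.99525542182107, 'cy': 203.41616920695165, 'k1': -0.06644814945944574, 'world_from_camera': array([[ 5.98024712e-01,  6.71903014e-01, -4.36935674e-01,
         1.16202417e+03],
       [ 8.01462855e-01, -4.98019157e-01,  3.31110572e-01,
        -5.66758572e+02],
       [ 4.87185593e-03, -5.48200017e-01, -8.36333071e-01,
         1.29010107e+03],
       [ 0.00000000e+00,  0.00000000e+00,  0.00000000e+00,
         1.00000000e+00]])}
jar 0.54 141 376 [435. 276.  72.]
bottle 0.61 168 408 [624. 260. 110.]
beaker 0.58 252 361 [747. -57.  28.]
clip_box 0.96 257 187 [ 442. -534.   62.]
shaker 0.62 211 321 [558. -78.  58.]
lever_pad 0.56 200 308 [ 610. -174.  275.]
lever_pad 0.45 256 185 [ 431. -539.   63.]
clamp_foot 0.47 165 328 [547. -48. 279.]
top {'fx': 395.49504609872935, 'fy': 395.49504609872935, 'cx': 319.3964285647626, 'cy': 197.97408301279035, 'k1': -0.07439574435758989, 'world_from_camera': array([[-2.73642051e-02, -9.90998524e-01,  1.31046273e-01,
         4.28474660e+02],
       [-9.99623916e-01,  2.68923945e-02, -5
[... 436 characters left out ...]
 233.]
{'t': 0.8, 'joint_positions': array([-7.23647514e+01,  1.95940177e+01,  8.73250256e+01, -2.15033262e-04,
        7.30742614e+01, -8.36499177e+00]), 'joint_vel': array([-0.05247031,  0.01424152,  0.04272591,  0.01205162,  0.05538158,
        0.02154108]), 'joint_efforts': array([ 1.99964117e-03, -4.33510458e+01, -2.46268433e+01, -8.50433025e-06,
       -1.47042101e-04,  2.34480211e-05]), 'position': array([ 230.17386991, -471.87658571,  202.42861003]), 'ee_rot': array([1.79993406e+02, 1.17755018e-03, 2.60003028e+01]), 'force': array([ 0.0597207 , -0.76591722,  1.08349779]), 'moment': array([ 0.01952317,  0.00461132, -0.00450374]), 'grip_force': 0.0, 'gripper_width': 0.9994850343322916}
```

View pics/scene0.png

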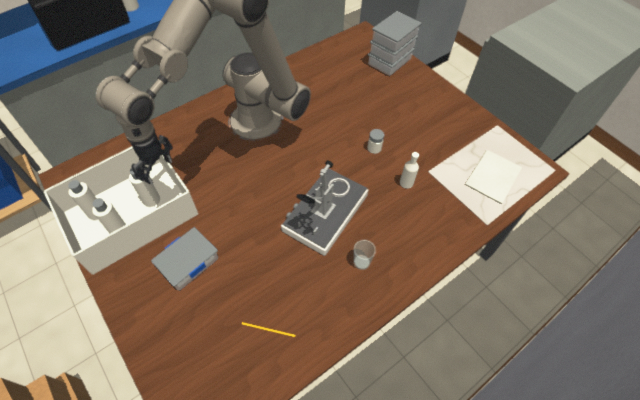

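View pics/top0.png

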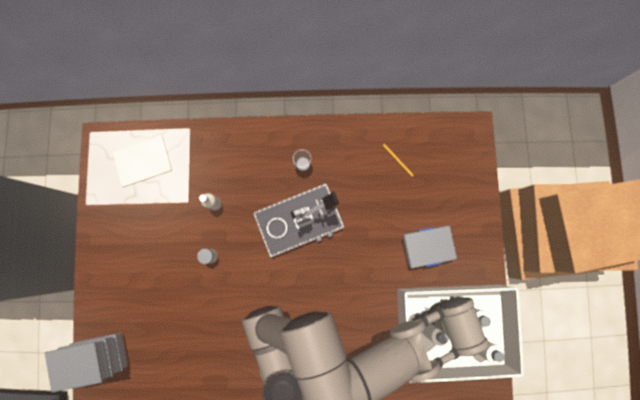

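The scene view shows the jar at (376,141), bottle (409,172), beaker (364,255), clip box (185,258) and the holder ring at (340,187), with the gripper over the bin. The top view shows the jar at (207,256), the ring at (277,228) and the handle at (330,202). The network reports agree with both pictures. Next I'll fit the geometry.

```bash
python3 - <<'E'
from h import *
for n in("scene","top"):
    d=np.load(n+'0.npz')['d']; P=cloud(n,d).reshape(-1,3); P=P[~np.isnan(P[:,0])]
    x,y,z=P.T
    # table z near things
    m=(abs(x-420)<150)&(abs(y-150)<60)&(abs(z)<15); print(n,'table z',np.median(z[m]).round(1))
    m=(np.hypot(x-428,y-277)<60)&(z>77)&(z<95); q=P[m]
    (c,r)=cv2.minEnclosingCircle(q[:,:2].astype(np.float32)); print(' jar top',len(q),q.mean(0).round(1),np.median(q[:,2]).round(1),c,r)
    m=(abs(x-540)<230)&(abs(y+40)<230)&(z>44)&(z<64)&(np.hypot(x-770,y+60)>75)&(np.hypot(x-620,y-270)>60)
    q=P[m][:,:2].astype(np.float32); R=cv2.minAreaRect(q); print(' deck',len(q),R,np.median(P[m][:,2]).round(1))
    b=robot.boxes_of  # no call
    m=(z>64)&(z<76)&(abs(x-540)<200)&(abs(y+0)<150)&(np.hypot(x-770,y+60)>75); q=P[m]; np.save(n+'ring.npy',q)
    print(' z69',len(q),q.mean(0).round(1))
    m=(abs(x-540)<230)&(abs(y+40)<250)&(z>180); q=P[m]; print(' high',len(q),q.min(0).round(),q.max(0).round(), q.mean(0).round())
E
python3 - <<'E'
import cv2,numpy as np
for n,(r0,r1,c0,c1) in dict(scene=(150,265,270,390),top=(175,265,245,355)).items():
    p=np.load(f'{n}0.npz')['p'][r0:r1,c0:c1,::-1]
    globals()[n]=cv2.resize(p,(395,395*(r1-r0)//(c1-c0)),interpolation=cv2.INTER_CUBIC)
H=max(scene.shape[0],top.shape[0]); f=lambda a:np.vstack([a,np.zeros((H-a.shape[0],395,3),np.uint8)])
cv2.imwrite('pics/crop.png',np.hstack([f(scene),f(top)]))
E
```

```text
scene table z -1.1
 jar top 135 [419.2 294.   83.7] 83.7 (419.59521484375, 296.67816162109375) 30.886959075927734
 deck 2724 ((548.0000610351562, -50.42919921875), (176.40103149414062, 299.0225830078125), 20.11465835571289) 54.1
 z69 118 [534.5  -6.6  68.3]
 high 385 [ 529. -192.  180.] [616. -38. 294.] [ 569. -103.  240.]
top table z -0.6
 jar top 189 [418.3 297.3  84.4] 84.4 (418.64288330078125, 297.0800476074219) 29.46540641784668
 deck 3027 ((547.1323852539062, -46.39152526855469), (179.33822631835938, 298.391845703125), 20.492341995239258) 54.7
 z69 95 [523.2  10.9  68.5]
 high 426 [ 529. -188.  180.] [617. -33. 294.] [ 574. -121.  241.]
```

View pics/crop.png

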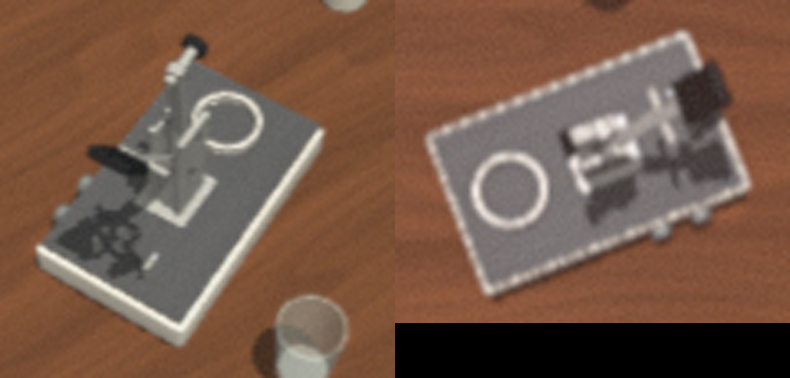

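The crop shows the lever handle raised at the −y end, the clamp arm upright on the post, and the ring clear with nothing in it. I'll refine the ring centre from both views with an image fit.

```bash
python3 - <<'E'
from h import *
def hitz(n,r,c,z):
    o=world(n,r,c,0); v=world(n,r,c,1000)-o; return o+v*(z-o[2])/v[2]
from scipy.optimize import least_squares
for n in("scene","top"):
    q=np.load(n+'ring.npy'); q=q[np.hypot(q[:,0]-518,q[:,1]-31)<50]
    f=lambda a:np.hypot(q[:,0]-a[0],q[:,1]-a[1])-35.5
    s=least_squares(f,[518,31],loss='soft_l1'); print(n,'ring depth',len(q),s.x.round(1),np.median(q[:,2]).round(1),abs(s.fun).mean().round(1))
    p=np.load(n+'0.npz')['p'].astype(int); 
    # bright pixels near the seat, put on z=69
    pts=[]
    for r in range(170,250):
        for c in range(255,365):
            w=hitz(n,r,c,68.5)
            if p[r,c].min()>125 and 24<np.hypot(w[0]-518,w[1]-31)<46: pts.append(w)
    q=np.array(pts); s=least_squares(f,[518,31],loss='soft_l1'); print(n,'ring img',len(q),s.x.round(1),abs(s.fun).mean().round(1))
    P=cloud(n,np.load(n+'0.npz')['d']).reshape(-1,3); x,y,z=P.T
    for nm,(cx,cy,z0,z1) in dict(jar=(419,297,25,90),bottle=(621,265,15,100),post=(552,-62,70,160)).items():
        m=(np.hypot(x-cx,y-cy)<60)&(z>z0)&(z<z1); q=P[m]; print(nm,len(q),q.min(0).round(),q.max(0).round(),q[:,:2].mean(0).round())
    m=(np.hypot(x-600,y+165)<60)&(z>195);q=P[m];print('handle',len(q),q.mean(0).round(),q.min(0).round(),q.max(0).round())
    q2=q-q.mean(0);print(np.linalg.svd(q2,full_matrices=False)[2].round(2))
    m=(abs(x-230)<330)&(y<-250)&(abs(y+450)<300)&(z>75)&(z<150);print('bin hi',P[m].min(0).round(),P[m].max(0).round())
E
```

```text
scene ring depth 77 [516.6  29. ] 67.2 1.6Traceback (most recent call last):
  File "<stdin>", line 14, in <module>
  File "<stdin>", line 3, in hitz
  File "h.py", line 6, in world
    k=robot.get_calibration(n); a=np.array([(c-k['cx'])/k['fx'],(r-k['cy'])/k['fy']],float)
ValueError: time passes only in moves, steps and waits
```

```bash
python3 - <<'E'
from h import *
from scipy.optimize import least_squares
for n in("scene","top"):
    D=np.load(n+'0.npz'); d=D['d']; P0=cloud(n,d); P1=cloud(n,np.full_like(d,1000)); P2=cloud(n,np.full_like(d,500))
    W=P2+(P1-P2)*((68.5-P2[...,2])/(P1-P2)[...,2])[...,None]
    f=lambda a:np.hypot(q[:,0]-a[0],q[:,1]-a[1])-35.5
    rr=np.hypot(W[...,0]-518,W[...,1]-31)
    q=W[(D['p'].min(-1)>125)&(rr>24)&(rr<46)]
    s=least_squares(f,[518,31],loss='soft_l1'); print(n,'ring img',len(q),s.x.round(1),abs(s.fun).mean().round(1))
    q=np.load(n+'ring.npy'); q=q[np.hypot(q[:,0]-518,q[:,1]-31)<50]
    s=least_squares(f,[518,31],loss='soft_l1'); print('ring depth',len(q),s.x.round(1))
    P=P0.reshape(-1,3); x,y,z=P.T
    for nm,(cx,cy,z0,z1) in dict(jar=(419,297,25,90),bottle=(621,265,15,100),post=(552,-62,70,160)).items():
        m=(np.hypot(x-cx,y-cy)<60)&(z>z0)&(z<z1); q=P[m]; print(nm,len(q),q.min(0).round(),q.max(0).round(),q[:,:2].mean(0).round())
    m=(np.hypot(x-600,y+165)<60)&(z>195);q=P[m];print('handle',len(q),q.mean(0).round(),q.min(0).round(),q.max(0).round())
    print(np.linalg.svd(q-q.mean(0),full_matrices=False)[2].round(2))
    m=(abs(x-230)<330)&(y<-250)&(abs(y+450)<300)&(z>75)&(z<150);print('bin hi',P[m].min(0).round(),P[m].max(0).round())
E
```

```text
scene ring img 175 [518.3  30.1] 3.6
ring depth 77 [516.6  29. ]
jar 263 [390. 266.  26.] [449. 323.  90.] [425. 287.]
bottle 213 [599. 252.  15.] [649. 293. 100.] [631. 263.]
post 215 [532. -96.  70.] [579. -38. 159.] [560. -70.]
handle 143 [ 592. -162.  251.] [ 551. -192.  197.] [ 616. -118.  279.]
[[ 0.17 -0.61  0.77]
 [-0.96 -0.27 -0.01]
 [ 0.22 -0.74 -0.64]]
bin hi [ -36. -750.   75.] [ 279. -417.  150.]
top ring img 229 [516.8  33.3] 3.6
ring depth 73 [517.2  32.5]
jar 236 [391. 267.  27.] [443. 326.  90.] [418. 293.]
bottle 83 [597. 257.  16.] [643. 287.  99.] [615. 265.]
post 60 [523. -93.  71.] [573. -42. 160.] [549. -75.]
handle 265 [ 587. -154.  244.] [ 550. -188.  195.] [ 617. -113.  280.]
[[-0.21  0.58 -0.78]
 [-0.94 -0.35 -0.  ]
 [-0.28  0.73  0.62]]
bin hi [ -34. -750.   75.] [ 452. -415.  150.]
```

Both cameras agree: jar at about (419, 297) with its top at 84 mm, seat at about (517, 31), shaker yaw 20.3°. The handle measured at (590, −158, 248) against a predicted (588, −158, 250). I'll lift out of the bin and turn the tool so the fingers close along the shaker's x.

Call:
jog_arm(steps=[0,0,-0.0625,0,0,0,0.0854,0,0,-0.0625,0,0,0,0.0854,0,0,-0.02,0,0,-10.55,0.0854,0,0,0,0,0,-10.55,0.0854,0,0,0,0,0,-10.55,0.0854,0,0,0,0,0,-10.55,0.0854,0,0,0,0,0,-10.55,0.0854,0,0,0,0,0,-10.55,0.0854,0,0,0,0,0,-10.55,0.0854,0,0,0,0,0,-10.55,0.0854])

```text
t: 2.05
position: [230.2, -471.8, 347.4]
ee_rot: [180.0, -0.0, 110.7]
force: [0.8, -0.4, -0.0]
gripper_width: 1.002
grip_force: 0.0
```

Call:
jog_arm(steps=[0.0332,0.0428,0,0,0,0,0.0854,0.0332,0.0428,0,0,0,0,0.0854,0.0332,0.0428,0,0,0,0,0.0854,0.0332,0.0428,0,0,0,0,0.0854,0.0332,0.0428,0,0,0,0,0.0854,0.0332,0.0428,0,0,0,0,0.0854,0.0332,0.0428,0,0,0,0,0.0854,0.0528,0.0182,0,0,0,0,0.0854,0.0528,0.0182,0,0,0,0,0.0854,0.0528,0.0182,0,0,0,0,0.0854,0.0528,0.0182,0,0,0,0,0.0854])

```text
t: 3.42
position: [424.2, 75.5, 347.6]
ee_rot: [180.0, 0.0, 110.4]
force: [1.6, 0.1, 0.3]
gripper_width: 0.999
grip_force: 0.0
```

Call:
jog_arm(steps=[0.0523,0.018,0,0,0,0,0.0854,0.0523,0.018,0,0,0,0,0.0854,0.0523,0.018,0,0,0,0,0.0854,0.0523,0.018,0,0,0,0,0.0854,0,0,0.0568,0,0,0,0.0854,0,0,0.0568,0,0,0,0.0854,0,0,0.0568,0,0,0,0.0854,0,0,0.045,0,0,0,0.0854,0,0,0,0,0,0,0.0854])

```text
t: 4.55
position: [417.1, 293.8, 129.3]
ee_rot: [-179.6, 0.1, 110.4]
force: [0.3, -0.6, 0.1]
gripper_width: 0.998
grip_force: 0.0
```

```bash
python3 - <<'E'
from h import *
im=[]
for n in("scene","top"):
    p,d=grab(n); np.savez(f'{n}1.npz',p=p,d=d); c0,r0=(330,90) if n=="scene" else (165,210)
    im.append(cv2.resize(p[r0:r0+90,c0:c0+90,::-1],(390,390),interpolation=cv2.INTER_CUBIC))
cv2.imwrite('pics/grasp.png',np.hstack(im)); o=robot.get_obs(); print(o['position'],robot.tcp_to_tips)
E
```

```text
[419.99705595 295.30571436 133.34649454] 11.0
```

View pics/grasp.png

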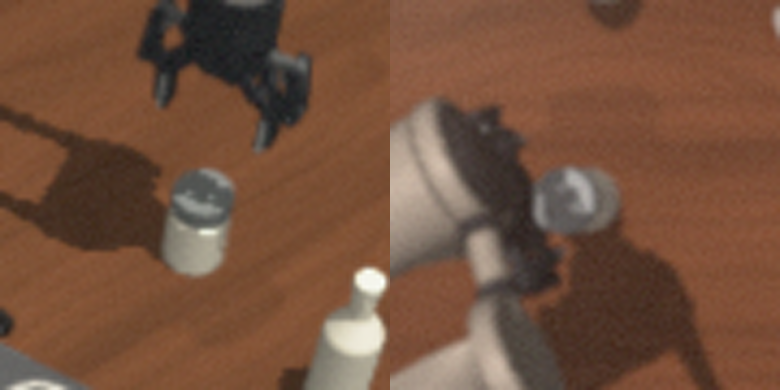

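The gripper sits above the jar: the tips straddle the lid at crop (163,100) and (262,148), and the lid is at (200,190). That matches the height parallax, so I'll descend and grip.

Call:
jog_arm(steps=[0,0.0005,0.027,0,0,0,0.0854,0,0,0.027,0,0,0,0.0854,0,0,0.026,0,0,0,0.0854,0,0,0,0,0,0,0.0854,0,0,0,0,0,0,0.07,0,0,0,0,0,0,0.06,0,0,0,0,0,0,0.045,0,0,0,0,0,0,0.045,0,0,0,0,0,0,0.045,0,0,0,0,0,0,0.045])

```text
t: 5.9
position: [418.6, 294.8, 53.9]
ee_rot: [-179.9, 0.0, 110.4]
force: [-7.4, -3.0, 15.8]
gripper_width: 0.53
grip_force: 8.5
```

Call:
jog_arm(steps=[0,0,0,0,0,0,0.045,0,0,0,0,0,0,0.045])

```text
t: 6.15
position: [418.6, 294.8, 53.9]
ee_rot: [-179.9, 0.0, 110.4]
force: [-7.5, -4.9, 16.7]
gripper_width: 0.527
grip_force: 8.5
```

```bash
python3 - <<'E'
from h import *
im=[]
for n in("scene","top"):
    p,d=grab(n); np.savez(f'{n}1.npz',p=p,d=d); c0,r0=(330,90) if n=="scene" else (165,210)
    im.append(cv2.resize(p[r0:r0+90,c0:c0+90,::-1],(390,390),interpolation=cv2.INTER_CUBIC))
cv2.imwrite('pics/grasp2.png',np.hstack(im)); o=robot.get_obs(); print(o['position'],o['gripper_width'],o['grip_force'],o['force'])
E
```

```text
[418.58463947 294.76636443  53.87813795] 0.5291400560048877 8.51549466024153 [-8.2941269  -3.15974368 16.71584612]
```

View pics/grasp2.png

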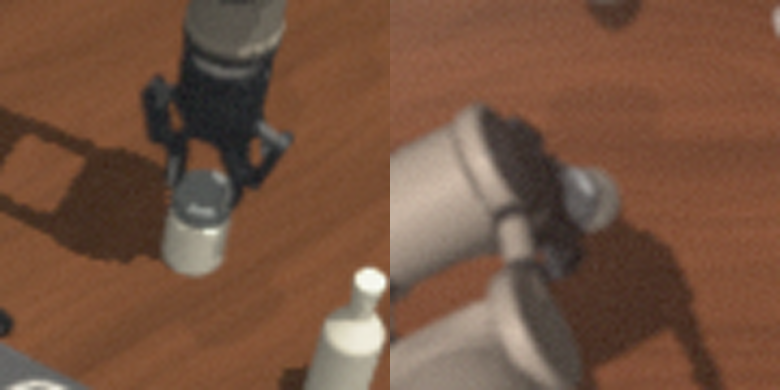

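The fingers closed to 45 mm, not the 56 mm jar diameter. In the picture they sit behind the lid, so this is an off-centre chord grasp. I'll recheck the jar's position against the pixels.

```bash
python3 - <<'E'
from h import *
for n,(r0,r1,c0,c1) in dict(scene=(126,156,362,390),top=(245,268,195,220)).items():
    D=np.load(n+'0.npz'); d=D['d']; P=cloud(n,d); P1=cloud(n,np.full_like(d,1000)); P2=cloud(n,np.full_like(d,500))
    g=D['p'].astype(int); 
    # mask: not wood (red minus blue small)
    m=np.zeros(d.shape,bool); s=g[r0:r1,c0:c1]; m[r0:r1,c0:c1]=(s[...,0]-s[...,2])<25
    for r in range(r0,r1): print(''.join('#' if m[r,c] else '.' for c in range(c0,c1)),' ', ''.join('%3d'%P[r,c,2] if not np.isnan(P[r,c,2]) else ' --' for c in range(c0,c1,2)))
    rr,cc=np.nonzero(m); print(n,rr.mean(),cc.mean(),rr.min(),rr.max(),cc.min(),cc.max())
    for z in(42,85):
        W=P2+(P1-P2)*((z-P2[...,2])/(P1-P2)[...,2])[...,None]; print(z,W[int(rr.mean()),int(cc.mean())].round(1))
        q=W[m]; print(q.min(0).round(),q.max(0).round())
E
```

```text
............................    -8 -4 -1 -6 -1  3  0 -4 -5  0  2  0  3 -5
............................     1 -2 -8  1 -5 -5  4 -1  1 -1 -5 -1  3  1
............................    -5  1 -3 -7 -5 -2 -5  1 -1 -5  3 -2  2  2
............#####...........     5 -5 -6  1  6  0 86 89 88 -4  0 -5  0 -3
..........#########.........     0 -2  0  2  0 80 83 88 85 87  0  0  0  1
.........###########........     0 -3 -5  5 87 87 85 -- 82 89 91  0  3 -7
........#############.......    -6  7  0  0 87 83 84 84 88 82 83  8 -1 -3
........##############......     2  3  2  0 82 85 86 83 85 83 82  0  0  2
........##############......     0  0 -3  0 86 84 77 85 87 83 87 -4 -2  0
........##############......     0 -2 -2 -2 88 84 87 78 83 83 84 -4  1  2
........##############......     3  1 -1  0 85 83 82 83 82 86 77  0 -3 -6
........##############......     2 -3 -1 -1 77 82 85 87 84 83 86 -2  0  0
........#############.......     0  1  0 -4 76 78 83 79 84 83 77  7 -3 -9
........#############.......    -4  0  1  3 66 80 83 82 83 88 69 -1  0  1
.......##############.......     7 -1  2 47 63 75 79 79 74 70 56
[... 2328 characters left out ...]
#######....    -1  1 81 84 84 82 85 82 82 45 22  0 -3
....################.....    -1 -2 82 79 80 75 83 90 66 35  1 -1 -3
......###########........     0 -3  0 85 88 81 90 77 52 13 -2 -4 -1
........#######..........     2 -1 -4  3 82 85 84 45 -6 -1  0  3  0
.........................     0  1 -3  1 -1 -5  2  0  1  0  3 -2 -2
.........................     0  9  0 -1  1 -1 -4 -2 -3 -4  0  0  1
.........................     3  7 -3 -4 -4  7 -1 -1  3 -1  0  1 -1
.........................     1  3  0  3 -5 -6 -1 -3 -6  1  0  3 -1
top 256.0042918454936 206.69957081545064 249 263 198 216
42 [417.2 304.3  42. ]
[391. 266.  42.] [444. 335.  42.]
85 [417.6 292.1  85. ]
[392. 255.  85.] [443. 322.  85.]
```

```bash
python3 - <<'E'
from h import *
for n in("scene","top"):
    D=np.load(n+'1.npz'); P=cloud(n,D['d']).reshape(-1,3); x,y,z=P.T; near=np.hypot(x-419,y-290)<90
    g=D['p'].reshape(-1,3).astype(int)
    for a,b in((20,50),(50,76),(76,92),(95,125),(125,150),(150,180),(180,210)):
        m=near&(z>a)&(z<b)
        if m.any(): q=P[m]; print(n,a,b,len(q),q.min(0).round(),q.max(0).round(),q.mean(0).round(),'bright',g[m].mean().round())
    r0,r1,c0,c1=dict(scene=(120,156,360,395),top=(240,272,190,225))[n]; Z=cloud(n,D['d'])[r0:r1,c0:c1]
    for r in range(0,r1-r0,1): print(''.join('%4d'%(v if v==v else -99) for v in Z[r,::2,2]))
o=robot.get_obs(); print(o['joint_positions'],o['joint_efforts'])
E
```

```text
scene 20 50 69 [398. 265.  21.] [446. 318.  49.] [431. 281.  35.] bright 137.0
scene 50 76 70 [391. 266.  51.] [448. 308.  76.] [429. 280.  62.] bright 119.0
scene 76 92 121 [391. 266.  77.] [448. 323.  91.] [418. 292.  84.] bright 90.0
scene 95 125 51 [368. 270.  95.] [458. 307. 125.] [419. 286. 110.] bright 61.0
scene 125 150 92 [366. 261. 126.] [475. 319. 150.] [420. 288. 138.] bright 44.0
scene 150 180 142 [362. 257. 151.] [485. 315. 180.] [421. 282. 166.] bright 43.0
scene 180 210 148 [355. 257. 180.] [486. 326. 210.] [429. 289. 189.] bright 54.0
  -5  -1 140 148 140 165 164 159 168 172 182 186 183 193 190 188 189   0
   2   0 135 140 135 158 160 160 164 168 182 185 181 185 180 186 191 190
  -2   0 122 138 134 153 160  -2 158 158 168 177 175 175   0 181 185 186
   0  -2  -2   2 136 138 134  -1  -2 153 172 172 169 159  -2 175 177 188
   0  -5   0   0 132 134 120   1  -3   0 163 165 156 153  -3 175 186 183
  -1   0  -3   4 123 136 122   0   0   1 155 163 153 140   3 173 178 184
  -2   1   2  -1 115 121 111  -4   0   0  -3 157 155 138   0 172 171 177
   3   0  -3   0 107 118 108   
[... 4455 characters left out ...]
39 445 450 445 249 219 202 142 135   1  -1  -3  -5   5  -3   0  -5   3
 443 451 450 449 229 196 196 136 138 137  -4   0  -6   4  -3  -4  -2   1
 311 455 456 453 197 194 191 137 140 151  -1  -2   1  -5   0  -2   3  -1
 287 452 457 452 443 190 191 168 178 144  -1   0   0  -7   1  -3   1  -1
  -1 457 460 461 449 188 190 180 177 154   1   6  -2   1   0   0   0   1
   0 461 464 464 457  -3 186 174 179 161  -1   0   3  -5  -9   0   2  -1
   3 464 467 469 460 175 186 186 182 166   3   4  -3  -1   2   0  -1   4
[2.65694994e+01 2.81471125e+01 1.00408628e+02 2.35332527e-03
 5.15172289e+01 6.15340047e+00] [-7.76044261e-01 -3.79725051e+01 -1.93161714e+01 -9.73727857e-02
 -2.80710362e+00  1.22593786e-02]
```

The depth data show the jar unmoved and centred on the TCP: lid x 391–448, y 266–323. So the grasp is centred, and the fingers may just be at the commanded 45 mm. I'll close further.

Call:
jog_arm(steps=[0,0,0,0,0,0,0.03,0,0,0,0,0,0,0.02,0,0,0,0,0,0,0.02])

```text
t: 6.62
position: [412.8, 292.7, 58.2]
ee_rot: [-179.3, 0.0, 110.5]
force: [-34.8, -15.4, 77.2]
gripper_width: 0.24
grip_force: 38.4
```

The upward force rose to 77 N, so something is wrong at the tips. I'll open again and look.

Call:
jog_arm(steps=[0,0,0,0,0,0,0.0854,0,0,0,0,0,0,0.0854,0,0,0,0,0,0,0.0854,0,0,0,0,0,0,0.0854,0,0,0,0,0,0,0.0854])

```text
t: 7.25
position: [419.6, 295.0, 51.6]
ee_rot: [-180.0, 0.0, 110.4]
force: [-0.1, 0.9, -0.2]
gripper_width: 1.0
grip_force: 0.0
```

```bash
python3 - <<'E'
from h import *
im=[]
for n in("scene","top"):
    p,d=grab(n); np.savez(f'{n}2.npz',p=p,d=d); c0,r0=(340,100) if n=="scene" else (170,215)
    im.append(cv2.resize(p[r0:r0+70,c0:c0+70,::-1],(395,395),interpolation=cv2.INTER_CUBIC))
    P=cloud(n,d).reshape(-1,3); x,y,z=P.T; m=(np.hypot(x-419,y-290)<70)&(z>76)&(z<91); print(P[m].min(0).round(),P[m].max(0).round())
    m=(np.hypot(x-419,y-290)<90)&(z>5)&(z<125)&(np.hypot(x-419,y-296)>33); q=P[m]; print(len(q), q[np.argsort(q[:,2])][:25].round().tolist())
cv2.imwrite('pics/grasp3.png',np.hstack(im)); o=robot.get_obs(); print(o['position'],o['gripper_width'],o['grip_force'],o['force'],o['ee_rot'])
E
```

```text
[389. 266.  76.] [444. 325.  91.]
75 [[434.0, 225.0, 5.0], [443.0, 228.0, 5.0], [405.0, 245.0, 5.0], [488.0, 272.0, 5.0], [476.0, 256.0, 5.0], [496.0, 291.0, 5.0], [501.0, 323.0, 5.0], [425.0, 238.0, 5.0], [437.0, 377.0, 5.0], [439.0, 247.0, 6.0], [404.0, 209.0, 6.0], [339.0, 253.0, 6.0], [503.0, 300.0, 6.0], [463.0, 246.0, 6.0], [384.0, 225.0, 6.0], [477.0, 239.0, 6.0], [456.0, 236.0, 6.0], [481.0, 278.0, 6.0], [445.0, 262.0, 7.0], [387.0, 281.0, 7.0], [464.0, 261.0, 7.0], [332.0, 306.0, 7.0], [362.0, 254.0, 8.0], [494.0, 292.0, 9.0], [492.0, 273.0, 9.0]]
[395. 268.  77.] [443. 299.  90.]
69 [[453.0, 213.0, 5.0], [366.0, 241.0, 5.0], [434.0, 206.0, 5.0], [388.0, 221.0, 5.0], [382.0, 276.0, 5.0], [367.0, 287.0, 5.0], [362.0, 249.0, 5.0], [389.0, 264.0, 5.0], [363.0, 299.0, 5.0], [370.0, 241.0, 5.0], [454.0, 237.0, 5.0], [382.0, 268.0, 5.0], [446.0, 244.0, 5.0], [505.0, 264.0, 5.0], [362.0, 264.0, 6.0], [480.0, 225.0, 6.0], [400.0, 233.0, 6.0], [351.0, 252.0, 6.0], [411.0, 229.0, 6.0], [374.0, 248.0, 6.0], [423.0, 252.0, 6.0], [404.0, 252.0, 6.0], [374.0, 276.0, 6.0], [479.0, 319.0, 6.0], [407.0, 229.0, 6.0]]
[419.59312754 294.98242357  51.6596134 ] 0.9955084936434585 0.0 [0.71181208 0.06971826 0.35627936] [-1.79968301e+02  8.31530186e-03  1.10392223e+02]
```

View pics/grasp3.png

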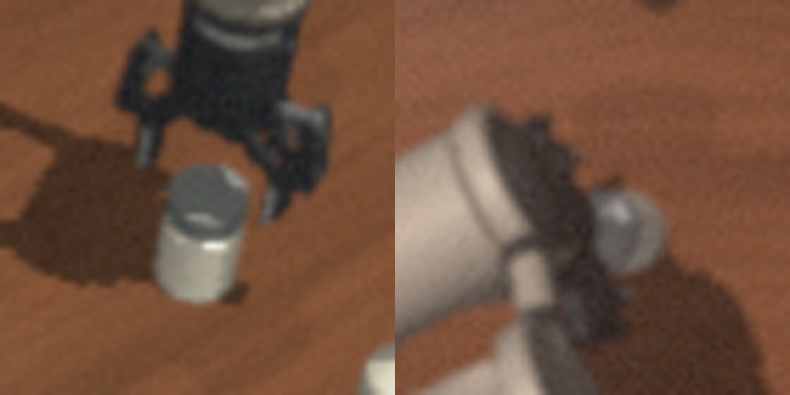

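The open tips at crop (145,160) and (272,218) are only about level with the lid. The gripper is well above where the stated tip offset puts it, so I'll measure the tip height from depth.

```bash
python3 - <<'E'
from h import *
for n,boxes in dict(scene=[(115,132,360,370),(125,142,384,396)],top=[(238,252,190,206),(258,280,195,215)]).items():
    D=np.load(n+'2.npz'); P=cloud(n,D['d']); dark=D['p'].mean(-1)<75
    for r0,r1,c0,c1 in boxes:
        q=P[r0:r1,c0:c1][dark[r0:r1,c0:c1]]; q=q[(q[:,2]>30)&(q[:,2]<160)]
        q=q[np.argsort(q[:,2])]; q=q[(np.hypot(q[:,0]-419,q[:,1]-295)>32)]; print(n,len(q),q[:12].round().astype(int).tolist())
o=robot.get_obs()['joint_positions'];print(o)
E
```

```text
scene 83 [[379, 280, 99], [376, 267, 99], [367, 270, 100], [375, 288, 101], [385, 264, 102], [384, 270, 104], [380, 278, 106], [377, 265, 106], [375, 287, 107], [370, 271, 108], [379, 273, 109], [378, 279, 109]]
scene 77 [[474, 307, 103], [468, 307, 103], [473, 302, 105], [471, 314, 107], [473, 307, 108], [470, 303, 114], [470, 318, 115], [467, 295, 116], [475, 303, 117], [471, 306, 117], [474, 308, 119], [472, 314, 124]]
top 23 [[465, 301, 107], [476, 307, 111], [465, 302, 116], [468, 299, 124], [482, 311, 133], [468, 300, 135], [479, 310, 138], [471, 299, 139], [475, 302, 139], [468, 309, 140], [475, 305, 141], [471, 301, 144]]
top 48 [[382, 268, 104], [378, 267, 108], [375, 269, 113], [371, 268, 117], [382, 268, 119], [379, 267, 123], [382, 269, 127], [379, 283, 127], [369, 270, 138], [376, 284, 138], [372, 266, 139], [376, 266, 139]]
[ 2.65449043e+01  2.83952863e+01  1.00413379e+02 -6.24680828e-03
  5.12237417e+01  6.15659758e+00]
```

Both cameras put the open tips at about z = 100 mm with the TCP reported at 51.6. The whole gripper therefore stands about 46 mm higher than the state says. I'll trust the cameras, descend 48 mm more while watching the force, then close.

Call:
jog_arm(steps=[0,0,0.016,0,0,0,0.0854,0,0,0.016,0,0,0,0.0854,0,0,0.016,0,0,0,0.0854,0,0,0,0,0,0,0.0854,0,0,0,0,0,0,0.0854])

```text
t: 7.98
position: [419.9, 295.2, 4.3]
ee_rot: [180.0, 0.0, 110.4]
force: [0.0, 0.6, 0.0]
gripper_width: 0.998
grip_force: 0.0
```

```bash
python3 - <<'E'
from h import *
for n,boxes in dict(scene=[(115,150,355,372),(120,160,382,400)]).items():
    p,d=grab(n); np.savez(n+'3.npz',p=p,d=d); P=cloud(n,d); dark=p.mean(-1)<75
    for r0,r1,c0,c1 in boxes:
        q=P[r0:r1,c0:c1][dark[r0:r1,c0:c1]]; q=q[(q[:,2]>20)&(q[:,2]<160)]
        q=q[np.argsort(q[:,2])]; q=q[(np.hypot(q[:,0]-419,q[:,1]-295)>32)]; print(n,len(q),q[:10].round().astype(int).tolist())
    P=P.reshape(-1,3);x,y,z=P.T; m=(np.hypot(x-419,y-290)<70)&(z>76)&(z<88)&(np.hypot(x-419,y-295)<32); print(m.sum(),P[m].min(0).round(),P[m].max(0).round())
o=robot.get_obs();print(o['position'],o['force'])
E
```

```text
scene 148 [[379, 277, 44], [378, 267, 49], [378, 283, 50], [382, 268, 52], [380, 275, 52], [371, 267, 55], [378, 265, 56], [380, 279, 61], [371, 266, 61], [376, 282, 61]]
scene 172 [[471, 304, 56], [472, 313, 57], [475, 304, 60], [472, 312, 64], [471, 301, 64], [474, 304, 66], [472, 315, 68], [473, 304, 70], [470, 307, 71], [473, 314, 75]]
89 [389. 266.  76.] [445. 304.  88.]
[420.08441369 295.26189379   4.55822858] [0.69640836 0.16754946 0.17574892]
```

The tips are now at about z = 50 beside the jar, with no contact force. Closing.

Call:
jog_arm(steps=[0,0,0,0,0,0,0.07,0,0,0,0,0,0,0.055,0,0,0,0,0,0,0.045,0,0,0,0,0,0,0.045,0,0,0,0,0,0,0.045])

```text
t: 8.65
position: [419.7, 295.1, 4.7]
ee_rot: [180.0, 0.0, 110.4]
force: [-1.3, -1.7, 5.7]
gripper_width: 0.645
grip_force: 62.6
```

Call:
jog_arm(steps=[0,0,-0.03,0,0,0,0.045,0,0,-0.04,0,0,0,0.045,0,0,-0.04,0,0,0,0.045,-0.03,0,0,0,0,0,0.045,-0.045,0,0,0,0,0,0.045,-0.05,0,0,0,0,0,0.045,-0.05,0,0,0,0,0,0.045,-0.05,0,0,0,0,0,0.045,-0.036,-0.0005,0,0,0,0,0.045,-0.02,0,0,0,0,0,0.045,0,0,0,0,0,0,0.045,0,0,0,0,0,0,0.045])

```text
t: 10.15
position: [516.6, 32.5, 113.9]
ee_rot: [-180.0, -0.0, 110.4]
force: [0.0, 0.1, -2.3]
gripper_width: 0.641
grip_force: 63.7
```

```bash
python3 - <<'E'
from h import *
im=[]
for n in("scene","top"):
    p,d=grab(n); np.savez(f'{n}4.npz',p=p,d=d); c0,r0=(290,120) if n=="scene" else (230,170)
    im.append(cv2.resize(p[r0:r0+90,c0:c0+90,::-1],(395,395),interpolation=cv2.INTER_CUBIC))
    P=cloud(n,d).reshape(-1,3); x,y,z=P.T; g=p.reshape(-1,3).mean(-1)
    m=(np.hypot(x-517,y-31)<36)&(z>105)&(z<200)
    for a in range(80,205,10):
        mm=(np.hypot(x-517,y-31)<45)&(z>a)&(z<a+10); 
        if mm.sum()>3: print(n,a,mm.sum(),P[mm].min(0).round(),P[mm].max(0).round(),g[mm].mean().round())
cv2.imwrite('pics/over.png',np.hstack(im)); o=robot.get_obs(); print(o['position'],o['gripper_width'],o['force'])
E
```

```text
scene 100 5 [518.   7. 107.] [540.  44. 110.] 117.0
scene 110 20 [506.   5. 111.] [543.  50. 120.] 132.0
scene 120 25 [503.   4. 120.] [544.  48. 130.] 137.0
scene 130 29 [504.   7. 130.] [547.  39. 140.] 139.0
scene 140 27 [480.   4. 140.] [544.  31. 150.] 134.0
scene 150 40 [490.   5. 151.] [555.  46. 160.] 115.0
scene 160 46 [491.   6. 160.] [558.  48. 170.] 116.0
scene 170 28 [508.   6. 170.] [558.  36. 180.] 92.0
scene 180 36 [490.   4. 180.] [557.  40. 190.] 73.0
scene 190 105 [474.   5. 190.] [560.  54. 200.] 72.0
scene 200 21 [479.   5. 200.] [559.  53. 210.] 46.0
[516.65127624  32.71711812 113.9684722 ] 0.641087544274481 [-0.35137229  0.39034809 -0.76240296]
```

View pics/over.png

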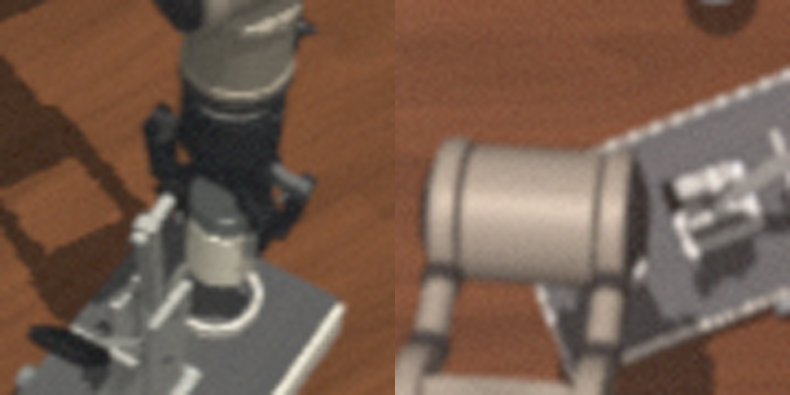

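The jar hangs upright over the ring: jar at crop (215,240), ring at (225,300). I'll fit the jar's axis from depth before lowering it.

```bash
python3 - <<'E'
from h import *
from scipy.optimize import least_squares
def fit(q,c):
    f=lambda a:np.hypot(q[:,0]-a[0],q[:,1]-a[1])-28
    s=least_squares(f,c,loss='soft_l1',f_scale=2); return s.x.round(1),abs(s.fun).mean().round(1)
# reference: same camera, same method, on the jar on the table
for k,c,z0,z1 in((0,(419,296),20,70),(4,(517,32),120,180)):
    D=np.load(f'scene{k}.npz'); P=cloud('scene',D['d']); g=D['p'].mean(-1)
    m=(np.hypot(P[...,0]-c[0],P[...,1]-c[1])<40)&(P[...,2]>z0)&(P[...,2]<z1)&(g>85)
    for a,b in((z0,z1),(z0,(z0+z1)/2),((z0+z1)/2,z1)):
        mm=m&(P[...,2]>a)&(P[...,2]<b); print(k,a,b,mm.sum(),fit(P[mm],c))
E
```

```text
0 20 70 121 (array([416.3, 296.5]), np.float64(1.9))
0 20 45.0 61 (array([416.8, 296.5]), np.float64(1.9))
0 45.0 70 60 (array([416. , 296.5]), np.float64(1.9))
4 120 180 160 (array([515.3,  34.4]), np.float64(1.9))
4 120 150.0 78 (array([515. ,  33.8]), np.float64(1.4))
4 150.0 180 82 (array([515.9,  35.1]), np.float64(2.2))
```

Call:
jog_arm(steps=[-0.0036,0,0,0,0,0,0.045,0,0,0,0,0,0,0.045,0,0,0.02,0,0,0,0.045,0,0,0.015,0,0,0,0.045,0,0,0.01,0,0,0,0.045,0,0,0.005,0,0,0,0.045,0,0,0,0,0,0,0.045])

```text
t: 11.12
position: [518.3, 28.1, 63.8]
ee_rot: [-180.0, -0.0, 110.4]
force: [1.2, 0.3, -1.3]
gripper_width: 0.647
grip_force: 63.7
```

Call:
jog_arm(steps=[0,0,0.002,0,0,0,0.045,0,0,0.002,0,0,0,0.045,0,0,0,0,0,0,0.045,0,0,0,0,0,0,0.045])

```text
t: 11.62
position: [518.4, 28.1, 60.1]
ee_rot: [180.0, 0.0, 110.4]
force: [-0.4, -0.2, -0.6]
gripper_width: 0.644
grip_force: 63.7
```

Call:
jog_arm(steps=[0,0,0.001,0,0,0,0.045,0,0,0,0,0,0,0.045,0,0,0,0,0,0,0.06,0,0,0,0,0,0,0.07,0,0,0,0,0,0,0.08,0,0,0,0,0,0,0.08,0,0,0,0,0,0,0.08,0,0,-0.03,0,0,0,0.08,0,0,-0.05,0,0,0,0.08,0,0,-0.0625,0,0,0,0.08,0,0,-0.0625,0,0,0,0.08])

```text
t: 13.0
position: [517.9, 28.2, 265.9]
ee_rot: [-180.0, -0.0, 110.4]
force: [1.5, -0.2, 0.4]
gripper_width: 0.939
grip_force: 0.0
```

```bash
python3 - <<'E'
from h import *
from scipy.optimize import least_squares
def fit(q,c,r):
    f=lambda a:np.hypot(q[:,0]-a[0],q[:,1]-a[1])-r
    s=least_squares(f,c,loss='soft_l1',f_scale=2); return s.x.round(1),abs(s.fun).mean().round(1)
p,d=grab("scene"); np.savez('scene5.npz',p=p,d=d); P=cloud("scene",d); g=p.mean(-1)
R=np.hypot(P[...,0]-517,P[...,1]-31)
for a,b in((75,100),(100,125),(75,125)):
    m=(R<40)&(P[...,2]>a)&(P[...,2]<b)&(g>85); print(m.sum(),fit(P[m],(517,31),28))
m=(R<40)&(P[...,2]>128)&(P[...,2]<150); print('lid z',np.median(P[m][:,2]),P[m].min(0).round(),P[m].max(0).round())
cv2.imwrite('pics/placed.png',cv2.resize(p[110:260,250:400,::-1],(590,590),interpolation=cv2.INTER_CUBIC)); o=robot.get_obs(); print(o['position'],o['force'])
E
```

```text
55 (array([516.7,  29.2]), np.float64(1.1))
70 (array([516.4,  29.7]), np.float64(1.3))
125 (array([516.5,  29.5]), np.float64(1.3))
lid z 138.3207218651014 [489.  -0. 128.] [546.  57. 145.]
[521.36010296  27.94720975 274.94140155] [ 1.48457821 -0.48077727  6.992296  ]
```

View pics/placed.png

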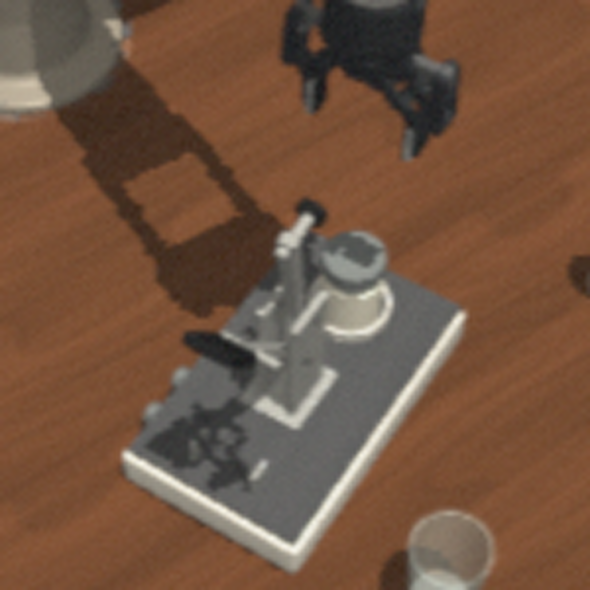

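The jar stands in the ring: the fit gives centre (516.5, 29.5) against ring (517, 30) in the same camera, lid at z ≈ 138. Its lid is at (353,258) in the crop, and the lever is still raised at (220,350). Now I'll close the fingers and go high, over to the handle.

Call:
jog_arm(steps=[0,0,-0.04,0,0,0,0.04,0,0,-0.03,0,0,0,0,-0.04,0,0,0,0,0,0,-0.05,0,0,0,0,0,0,-0.05,0,0,0,0,0,0,-0.05,0,0,0,0,0,0,0,0,0,0,0,0,0,0,0,0,0,0,0,0])

```text
t: 14.05
position: [584.4, -149.6, 333.5]
ee_rot: [-180.0, -0.1, 110.4]
force: [0.1, 0.2, 0.8]
gripper_width: -0.003
grip_force: 0.0
```

```bash
python3 - <<'E'
from h import *
im=[]
for n in("scene","top"):
    p,d=grab(n); np.savez(f'{n}6.npz',p=p,d=d); P=cloud(n,d); dark=p.mean(-1)<80
    m=(np.hypot(P[...,0]-585,P[...,1]+150)<45)&(P[...,2]>300)&(P[...,2]<460); q=P[m]; q=q[np.argsort(q[:,2])]; print(n,len(q),q[:25:3].round().astype(int).tolist())
    c0,r0=(255,90) if n=="scene" else (270,150)
    im.append(cv2.resize(p[r0:r0+130,c0:c0+130,::-1],(395,395),interpolation=cv2.INTER_CUBIC))
cv2.imwrite('pics/lever.png',np.hstack(im)); o=robot.get_obs(); print(o['position'],o['gripper_width'],o['force'],o['joint_positions'])
E
```

```text
scene 380 [[587, -160, 364], [594, -154, 366], [594, -157, 369], [588, -163, 371], [584, -164, 373], [592, -163, 375], [595, -159, 376], [584, -164, 377], [591, -162, 379]]
top 19 [[559, -146, 417], [549, -151, 431], [542, -153, 438], [547, -159, 445], [552, -175, 448], [544, -156, 449], [551, -172, 450]]
[ 584.40768541 -148.77973024  334.29217695] -0.0010764783559485303 [-1.23128282 -0.28586426 -0.9278667 ] [-2.15670415e+01  2.52176064e+01  5.84226132e+01  9.90677481e-03
  9.63435344e+01 -4.20373062e+01]
```

View pics/lever.png

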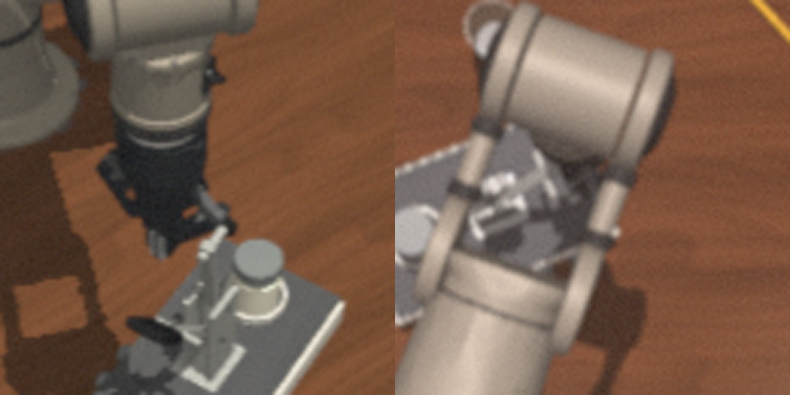

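The closed tips at crop (158,245) read about z = 364 in depth with the TCP at 334, so the tips are about 32 mm above the reported TCP. The jar is still in the ring. I'll come down to just above the handle.

Call:
jog_arm(steps=[-0.0018,0,0.045,0,0,0,0,0,0,0.04,0,0,0,0,0,0,0.018,0,0,0,0,0,0,0.005,0,0,0,0,0,0,0,0,0,0,0,0,0,0,0,0,0,0])

```text
t: 14.9
position: [585.8, -151.5, 227.4]
ee_rot: [179.9, 0.1, 110.4]
force: [-0.9, 0.4, 0.3]
gripper_width: -0.001
grip_force: 0.0
```

Call:
jog_arm(steps=[0,0,0.005,0,0,0,0,-0.009,0,0.0078,0,0,0,0,-0.0092,0,0.0078,0,0,0,0,-0.0079,0,0.0091,0,0,0,0,-0.0078,0,0.0091,0,0,0,0,0,0,0,0,0,0,0])

```text
t: 15.65
position: [596.5, -184.0, 185.8]
ee_rot: [-179.9, -0.1, 110.3]
force: [-1.7, 2.0, -0.4]
gripper_width: -0.001
grip_force: 0.9
```

```bash
python3 - <<'E'
from h import *
im=[]
for n in("scene","top"):
    p,d=grab(n); np.savez(f'{n}7.npz',p=p,d=d); P=cloud(n,d)
    c0,r0=(275,150) if n=="scene" else (290,160)
    im.append(cv2.resize(p[r0:r0+80,c0:c0+80,::-1],(395,395),interpolation=cv2.INTER_CUBIC))
    Q=P.reshape(-1,3)-[552.3,-62.6,0]; sx=Q[:,0]*.938+Q[:,1]*.347; sy=-Q[:,0]*.347+Q[:,1]*.938
    for y0 in range(-190,-70,15):
        m=(abs(sx)<24)&(sy>y0)&(sy<y0+15)&(Q[:,2]>100)&(Q[:,2]<300); 
        if m.any(): print(n,y0,m.sum(),np.percentile(Q[m][:,2],[0,10,50,90,100]).round())
cv2.imwrite('pics/press.png',np.hstack(im)); o=robot.get_obs(); print(o['position'],o['force'])
E
```

```text
scene -175 53 [220. 223. 227. 230. 234.]
scene -160 79 [209. 219. 227. 294. 299.]
scene -145 141 [201. 212. 243. 278. 298.]
scene -130 56 [102. 119. 153. 268. 272.]
scene -115 16 [100. 108. 135. 193. 196.]
scene -100 16 [174. 175. 179. 182. 184.]
top -130 11 [122. 146. 153. 203. 203.]
top -115 30 [108. 133. 144. 195. 199.]
top -100 41 [175. 177. 182. 189. 191.]
top -85 23 [163. 169. 176. 182. 183.]
[ 596.50501244 -183.34051056  186.86932815] [-2.21010487  1.29130873  0.162278  ]
```

View pics/press.png

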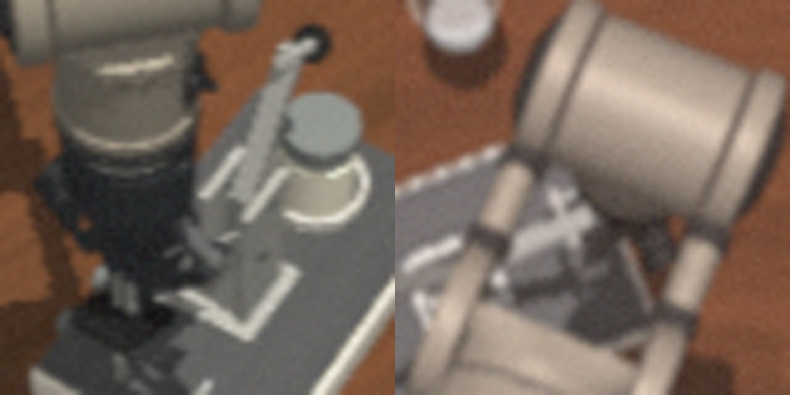

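The fingertips sit on the black handle at crop (125,305), and the clamp arm has begun to swing toward the jar. The handle depth gives about 0.56 rad above level, as planned. Continuing along the arc.

Call:
jog_arm(steps=[-0.0064,0,0.0101,0,0,0,0,-0.0064,0,0.0102,0,0,0,0,-0.0048,0,0.011,0,0,0,0,-0.0048,0,0.011,0,0,0,0,-0.0031,0,0.0116,0,0,0,0,-0.0031,0,0.0116,0,0,0,0,-0.0014,0,0.0119,0,0,0,0,-0.0013,0,0.009,0,0,0,0,0,0,0,0,0,0,0])

```text
t: 16.88
position: [608.9, -212.5, 101.7]
ee_rot: [179.9, 0.1, 110.4]
force: [-1.7, 5.4, 12.4]
gripper_width: 0.003
grip_force: 6.0
```

Call:
jog_arm(steps=[0,0,0.002,0,0,0,0,0,0,0.002,0,0,0,0,0,0,0,0,0,0,0])

```text
t: 17.25
position: [608.9, -212.6, 98.9]
ee_rot: [179.8, 0.1, 110.4]
force: [-2.3, 5.8, 15.6]
gripper_width: -0.002
grip_force: 7.6
```

Call:
jog_arm(steps=[0,0,0.002,0,0,0,0,0,0,0.002,0,0,0,0,0,0,0,0,0,0,0])

```text
t: 17.62
position: [609.1, -212.6, 98.0]
ee_rot: [179.8, 0.2, 110.4]
force: [-9.7, 8.0, 30.9]
gripper_width: 0.004
grip_force: 15.3
```

The force rose sharply to 31 N over less than 1 mm of travel, which looks like the bottom stop. Backing off.

Call:
jog_arm(steps=[0,0,-0.006,0,0,0,0,0,0,-0.006,0,0,0,0,0,0,-0.02,0,0,0,0,0,0,-0.05,0,0,0,0,0,0,-0.06,0,0,0,0,0,0,-0.06,0,0,0,0,0,0,0,0,0,0,0,0,0,0,0,0,0,0])

```text
t: 18.62
position: [607.7, -213.1, 293.4]
ee_rot: [-179.9, -0.0, 110.4]
force: [-0.3, 0.5, -0.7]
gripper_width: 0.004
grip_force: 0.0
```

```bash
python3 - <<'E'
from h import *
p,d=grab("scene"); P=cloud("scene",d)
Q=P.reshape(-1,3)-[552.3,-62.6,0]; sx=Q[:,0]*.938+Q[:,1]*.347; sy=-Q[:,0]*.347+Q[:,1]*.938
for y0 in range(-200,-100,15):
    m=(abs(sx)<20)&(sy>y0)&(sy<y0+15)&(Q[:,2]>65)&(Q[:,2]<260)
    if m.any(): print(y0,m.sum(),np.percentile(Q[m][:,2],[0,50,100]).round())
m=(np.hypot(sx,sy-100)<40)&(Q[:,2]>60)&(Q[:,2]<260); q=Q[m]; print('jar area z',np.percentile(q[:,2],[5,50,90,100]).round())
cv2.imwrite('pics/end.png',cv2.resize(p[130:250,265:385,::-1],(590,590),interpolation=cv2.INTER_CUBIC)); o=robot.get_obs(); print(o['position'],o['force'])
E
```

```text
-200 58 [124. 132. 137.]
-185 56 [125. 133. 140.]
-170 52 [123. 132. 137.]
-155 54 [126. 132. 137.]
-140 39 [123. 131. 155.]
-125 60 [ 87. 132. 156.]
-110 47 [ 67. 129. 140.]
jar area z [ 64. 126. 180. 194.]
[ 607.38565597 -212.89616048  292.56423461] [-0.74345883  0.46544204 -0.62499055]
```

View pics/end.png

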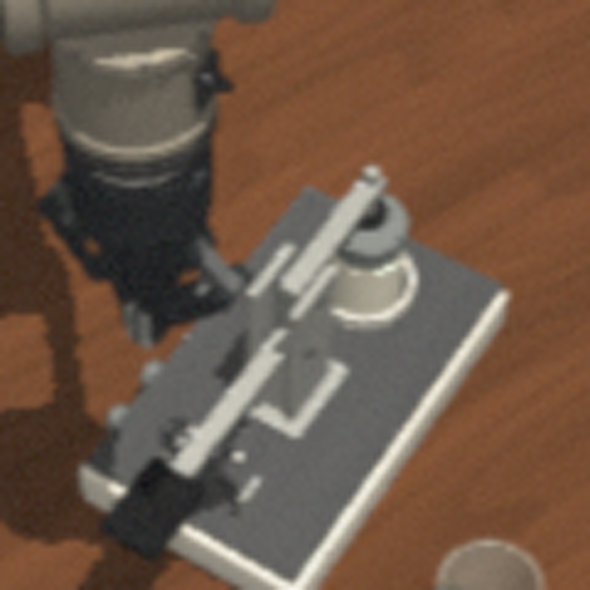

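The lever is level and holding by itself: the handle is at crop (155,510), z ≈ 132 along its whole length. The clamp foot at (375,213) rests on the jar's lid, the jar is in its ring, and the gripper is clear. Handing in.

```bash
python3 -c "
from workcell import robot
print(robot.sign_off())"
```

```text
the job is handed in; nothing more can be done
None
```

The jar stands upright in the holder with the lever held level by its catch and the clamp foot down on the lid; I handed the job in at about 19 s, and no verdict was returned.

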